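# Touch off a round plaster mould at three datum studs

### The arm

A 6-joint arm with a two-finger parallel gripper is mounted at the origin on the work surface. World frame = base frame: x ahead of the robot, y to its left, z up, the work surface at z = 0. Lengths are in m, angles in degrees, forces in N, time in s.
With the tool pointing down it reaches from about 0.25 to 0.725 m from the base axis. Payload 9.7 kg.
Tool frame: the origin (TCP) lies between the finger pads; the fingertips stand 19 mm ahead of it and the grasp point (between the pads) is the TCP; x points along the fingers, y is the direction in which the jaws open and shut, and the axes are right-handed (so a half turn about x gives the same grasp; the last joint's range is limited). The gripper opens to 85 mm and grips with 20 to 120 N. Pads are 22 mm wide; open, the fingers measure 114 mm over their backs; the gripper's body (76 mm by 85 mm) begins 54 mm behind the grasp point. The pads swing forward as they close: fully open they stand 13 mm farther back than shut.
Start: joints at [-67.895, 4.979, 10.078, 95.1, 0, 90], TCP at [0.207, -0.51, 0.25] pointing down, gripper open.
Joint ranges: [-179.16, 179.16], [-48.56, 103.87], [-65.8, 70.77], [-126.05, 130.52], [-82.76, 87.17], [-180, 180]. Speed limits (degrees/s): [127.2, 127.2, 147.25, 180, 180, 180].

### API

Orientations are given as [roll, pitch, yaw] about the fixed x, y, z axes, in that order (R = Rz(yaw) Ry(pitch) Rx(roll)).
In Python, from workcell import bot gives the robot as it stands. The module is installed in compiled form; this text tells all that it offers.
- The arm moves only by the shell command python3 -m handwheel 'ROWS' [FORCE]. ROWS is JSON, a list of rows, each a list of 7 numbers: the turn, a rotation vector about the tool's x, y, z in degrees, then the shift along the tool's x, y, z in m, then the closure, from -1 (fully open) to 1 (shut), so that 0 is half open. In form: [[ax, ay, az, dx, dy, dz, fingers], ...]. A call has 1 to 20 rows; each row is the pose to reach, as a shift and turn from the pose commanded when the call began, along the tool's axes at that moment; what a row does not reach only later rows make up. A row lasts 1/8 s, in which the tool goes at most 62.5 mm and 10.7 degrees, less where a joint would pass 70% of its speed; a pose out of reach is approached as far as the arm can. A call with a gripper value outside its range is refused whole. The fingers move at their own pace and stop on an object; FORCE is the grip in N (left out, the last holds). Time passes only in rows, so rows that repeat a pose let the fingers close. It gives the time, the measured TCP pose, the force and the opening at its end, in the units of the state.
- bot.get_obs(): the state, without advancing time (a new reading comes with each control period).
- bot.camera(name): name is "side" or "top"; returns a dict with "frame" (480x640x3 uint8, red, green, blue), "fx", "fy", "cx", "cy" (pixels), "k1" (the pictures are not rectified: a ray, as slopes to the right and down, at radius r is drawn at 1 + k1 r^2 times it, then the intrinsics apply), "R" (3x3) and "t" (3): a world point X has camera coordinates R X + t. Camera axes: x right, y down, z forward; pixel columns grow to the right and rows downward; lengths in m; the calibration is good to about 2 mm. A picture is of the moment at which its call begins. There is no depth.
- bot.job_done(): hands the job in, once; it reports no verdict.
Trained networks look in a picture, given as the dict that the camera call returned (one of the last four; its "shot" number tells which), for a name from the list of things; names that differ only in an ending like _2 or _b are one class to them, and where a whole thing is asked for, a point or a joint stands for the part that bears it (a point fixed in the world has none). Each returns a list of dicts, best first, with "conf" (0 to 1); they miss things now and then, are a little off and sometimes report something else, mostly with a low value. They report only what shows in the picture. A call takes as long as a camera call. They do not tell look-alikes from the thing itself.
- bot.look_for(name, picture): "bbox" ([left, top, width, height] as shares, 0 to 1, of the picture: columns of its width, rows of its height, round what is visible of it).
- bot.tip_of(name, picture): "centre" ([column, row] as shares, 0 to 1, of the picture: columns of its width, rows of its height: a listed point, or the origin of a listed thing).
The state is a dict: "time": time; "q": joint angles; "qd": joint speeds; "joint_efforts": joint torques, N m; "ee_pos": TCP position; "tcp_rot": TCP orientation; "wrist_force": force on the tool from outside, world axes, zero at the start; "torque": the same for the moment, N m; "opening": finger opening in m.
Only numpy, scipy, OpenCV 4.12 (cv2) and the standard library are available. Lean on these libraries where they do the work, as an engineer would, in place of code of your own. Each camera call takes 0.05 s, during which the arm holds its last target.

### The job

Touch off the round plaster mould on the turntable before work starts: with the fingers shut, gently rest the fingertips on top of its red stud, then its yellow stud, then its blue stud, staying a moment on each. The mould must stay where it lies, and leave the square mould, the white cast cylinder and the mug alone; finish with the hand lifted clear.

Things in the scene. Friction and masses are not known exactly. Their poses are not given: they have to be found in the camera images.
- round_mould: Loose white plaster disc, 170 mm wide, 40 thick, 0.6 to 1 kg, flat on a turntable of varying height. Origin: centre of underside, z up. Low hump mid-top, 68 wide, 12 high. Three rigid coloured studs, 26 wide, stand 6 mm proud (tops 46 above origin), at own x, y: red (0, 65), yellow (-56, -32.5), blue (56, -32.5) mm. Plaster does not give; pressing straight down on a stud does not tip it.
- square_mould: Bystander, not to be touched: a loose white plaster mould 150 x 150 mm and 45 mm thick with a square hump (to 57 mm high) and three similar coloured studs (to 51 mm high), lying on the bench itself. Origin: centre of its underside; z up.
- cylinder: Bystander: an upright loose white cast cylinder, 68 mm across and 150 mm high, open at the top, standing on the bench. Origin: centre of its underside.
- mug: Bystander: a loose terracotta-coloured mug, 84 mm across and 85 mm high with one handle at its +y side, standing on the bench. Origin: centre of its underside.
Things that resemble listed ones, but are neither listed nor needed, are in the scene too. Leave any green, purple or turquoise look-alike of the round_mould alone.

How it is judged:
By the outcome, as a careful person would: the job done as asked, in the order asked, and still so for the second after the job is handed in, with the robot touching nothing.
It also fails if it takes over 43 s, if anything falls off the work surface, if the arm or the gripper's body presses on something with over 40 N, if the wrist force passes 120 N, or if a joint passes its speed limit or range.

## Working session

There is one attempt and no reset: what is moved stays moved. The work goes in short steps, Python scripts to look and compute and a shell command to move; the robot and the scene stay as the last step left them, time stands still between calls to the robot, and variables do not carry over. Pictures are saved under pics/ and viewed, and the job is handed in when it is done.

```bash
mkdir -p pics; cat > h.py <<'E'
import numpy as np, cv2, pickle
from workcell import bot
def snap(name,tag):
    c=bot.camera(name); cv2.imwrite(f'pics/{tag}.png',cv2.cvtColor(c['frame'],cv2.COLOR_RGB2BGR)); pickle.dump(c,open(f'{tag}.pkl','wb')); return c
def ray(c,u,v):
    d=np.array([(u-c['cx'])/c['fx'],(v-c['cy'])/c['fy']]); s=d.copy()
    for _ in range(30): s=d/(1+c['k1']*(s@s))
    R=np.array(c['R']);o=-R.T@np.array(c['t']); w=R.T@np.array([s[0],s[1],1]); return o,w/np.linalg.norm(w)
def proj(c,X):
    p=np.array(c['R'])@np.array(X)+np.array(c['t']); s=p[:2]/p[2]; s=s*(1+c['k1']*(s@s)); return np.array([s[0]*c['fx']+c['cx'],s[1]*c['fy']+c['cy']])
def onz(c,u,v,z):
    o,w=ray(c,u,v); return o+w*(z-o[2])/w[2]
E
python3 - <<'E'
from h import *
for n in('side','top'):
    c=snap(n,n+'1'); R=np.array(c['R']);print(n,-R.T@np.array(c['t']),c['fx'],c['k1'])
    for k in('round_mould','square_mould','cylinder','mug'):
        print(k,[(np.round(np.array(d['bbox'])*[640,480,640,480]),d['conf']) for d in bot.look_for(k,c)],[(np.round(np.array(d['centre'])*[640,480],1),d['conf']) for d in bot.tip_of(k,c)])
print(bot.get_obs())
E
```

```text
side [0.28224317 1.00634464 1.14433001] 521.6678347202699 -0.05921173367916604
round_mould [(array([240., 178.,  54.,  43.]), 0.97), (array([306., 169.,  60.,  47.]), 0.96), (array([346., 255.,  57.,  53.]), 0.91), (array([388., 185.,  50.,  46.]), 0.9), (array([348., 147.,  44.,  42.]), 0.73)] [(array([334.8, 197.8]), 0.96), (array([369.8, 169.2]), 0.79), (array([373. , 280.8]), 0.76), (array([412.5, 212.3]), 0.73), (array([265.9, 202.1]), 0.72)]
square_mould [(array([265., 284.,  67.,  63.]), 0.57)] [(array([294.7, 317.5]), 0.88)]
cylinder [(array([313., 123.,  23.,  50.]), 0.82)] [(array([322.8, 165.4]), 0.82)]
mug [(array([215., 349.,  47.,  49.]), 0.6)] [(array([240.8, 381.6]), 0.95)]
top [0.33865086 0.00863554 1.65902168] 559.6690258457268 -0.0024427421052310625
round_mould [(array([353., 207.,  64.,  65.]), 0.83), (array([351., 137.,  65.,  62.]), 0.78), (array([441., 241.,  58.,  53.]), 0.76), (array([379., 297.,  60.,  60.]), 0.66), (array([270., 271.,  61.,  59.]), 0.66)] [(array([379.8, 166.3]), 0.96), (array([464., 269.]), 0.78), (array([406.2, 325. ]), 0.69), (array([380
[... 210 characters left out ...]
2.,  44.,  31.]), 0.91)] [(array([173.3, 208.9]), 0.82)]
{'time': 0.9, 'q': array([-6.78945471e+01,  4.97836979e+00,  1.00778107e+01,  9.51012705e+01,
        1.83756003e-04,  9.00000470e+01]), 'qd': array([ 0.05113081, -0.00145071, -0.05850952,  0.0432637 , -0.02301486,
        0.04060489]), 'joint_efforts': array([ 6.63135415e-04, -5.20099533e+01,  4.64853573e+01,  1.57030328e-03,
        4.46640979e-05,  1.12467757e-05]), 'ee_pos': array([ 0.20696543, -0.50955299,  0.25028562]), 'tcp_rot': array([-95.73527359,  89.99816121, 106.37013223]), 'wrist_force': array([ 0.10764204, -1.16230018,  0.02835506]), 'torque': array([-0.02269073, -0.01451169,  0.03814896]), 'opening': 0.0857231219052607}
```

```bash
ls pics
```

```text
side1.png
top1.png
```

View pics/side1.png

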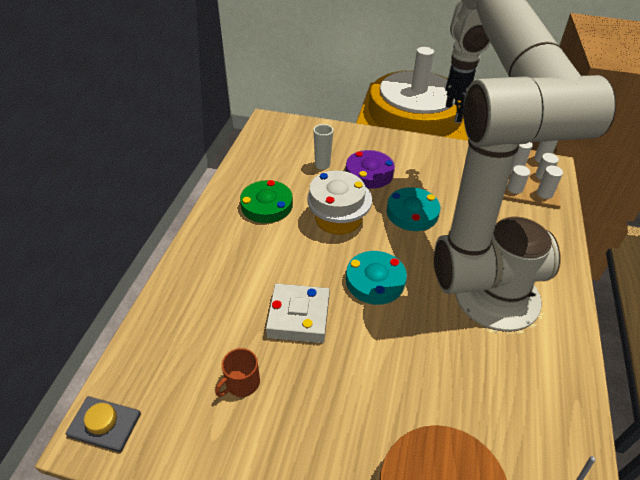

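View pics/top1.png

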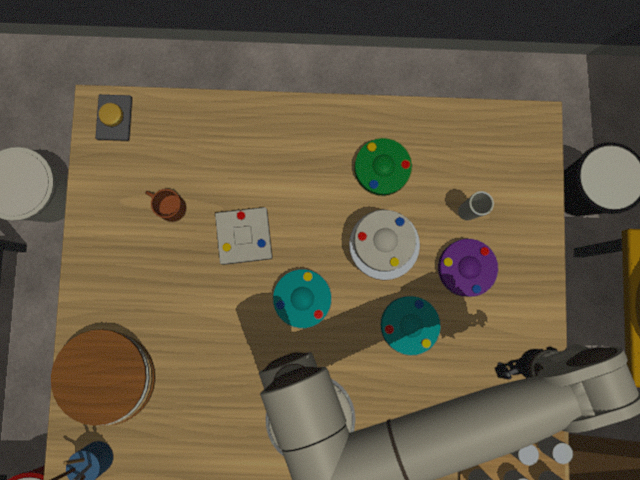

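The white round mould on the turntable is at about (337,193) in the side view and (385,240) in the top view. Its studs in the top view are red (362,236), yellow (394,262) and blue (400,221). The cylinder stands nearby at (480,204). Next I triangulate the studs.

```bash
python3 - <<'E'
from h import *
from scipy.optimize import least_squares
S=pickle.load(open('side1.pkl','rb'));T=pickle.load(open('top1.pkl','rb'))
def blob(c,u,v,col):
    h=cv2.cvtColor(c['frame'],cv2.COLOR_RGB2HSV);H=h[...,0].astype(int);m=(h[...,1]>130)&(h[...,2]>70)
    m&={'r':(H<6)|(H>172),'y':(H>20)&(H<35),'b':(H>105)&(H<130)}[col]
    yy,xx=np.nonzero(m); k=np.hypot(xx-u,yy-v)<9; return np.array([xx[k].mean(),yy[k].mean()]),k.sum()
seed={'r':((330,200),(362,236)),'y':((358,184),(394,262)),'b':((324,176),(400,221))}
P={}
for k,(s,t) in seed.items():
    a,na=blob(S,*s,k);b,nb=blob(T,*t,k);P[k]=(a,b)
    o1,w1=ray(S,*a);o2,w2=ray(T,*b);A=np.stack([w1,-w2],1);l=np.linalg.lstsq(A,o2-o1,rcond=None)[0]
    p,q=o1+w1*l[0],o2+w2*l[1];print(k,a,na,b,nb,np.round((p+q)/2,4),'gap mm',1e3*np.linalg.norm(p-q))
loc={'r':(0,.065),'y':(-.056,-.0325),'b':(.056,-.0325)}
def pts(x):
    c,s=np.cos(x[3]),np.sin(x[3]);return {k:np.array([x[0]+c*a-s*b,x[1]+s*a+c*b,x[2]]) for k,(a,b) in loc.items()}
f=lambda x:np.concatenate([np.r_[proj(S,p)-P[k][0],proj(T,p)-P[k][1]] for k,p in pts(x).items()])
for y0 in(0,2,4):
    r=least_squares(f,[.5,0,.12,y0]);print(r.cost,np.round(r.x,4),np.degrees(r.x[3]))
    if r.cost<20: print(np.round(f(r.x),1)); print({k:np.round(v,4) for k,v in pts(r.x).items()})
for k in('cylinder',): print(onz(T,466.6,213.6,0),onz(S,322.8,165.4,0))
E
```

```text
r [329.48837209 199.30232558] 43 [361.71186441 235.81355932] 59 [ 0.5188 -0.1256  0.1334] gap mm 1.2821421207680568
y [358.08888889 184.2       ] 45 [393.98387097 261.35483871] 62 [ 0.451  -0.2154  0.1336] gap mm 1.5184882818085528
b [323.42424242 175.36363636] 33 [399.57142857 221.32653061] 49 [ 0.5623 -0.2293  0.1336] gap mm 1.0104972055950985
0.15344304353511562 [ 0.5108 -0.1901  0.1335 -0.1243] -7.119189127973384
[-0.2 -0.1  0.   0.2 -0.3 -0.   0.   0.2 -0.2 -0.  -0.   0.2]
{'r': array([ 0.5188, -0.1256,  0.1335]), 'y': array([ 0.4512, -0.2154,  0.1335]), 'b': array([ 0.5623, -0.2293,  0.1335])}
0.15344304353511343 [ 0.5108 -0.1901  0.1335 -0.1243] -7.119189153886632
[-0.2 -0.1  0.   0.2 -0.3 -0.   0.   0.2 -0.2 -0.  -0.   0.2]
{'r': array([ 0.5188, -0.1256,  0.1335]), 'y': array([ 0.4512, -0.2154,  0.1335]), 'b': array([ 0.5623, -0.2293,  0.1335])}
0.1534430435351246 [ 0.5108 -0.1901  0.1335  6.1589] 352.88081087948154
[-0.2 -0.1  0.   0.2 -0.3 -0.   0.   0.2 -0.2 -0.  -0.   0.2]
{'r': array([ 0.5188, -0.1256,  0.1335]), 'y': array([ 0.4512, -0.2154,  0.1335]), 'b': array([ 0.5623, -0.2293,  0.1335])}
[ 0.61224262 -0.45224524  0.        ] [ 0.61436529 -0.44707721  0.        ]
```

```bash
cat >> h.py <<'E'
from scipy.spatial.transform import Rotation as Ro
def to(target):
    s=bot.get_obs(); R=Ro.from_euler('xyz',s['tcp_rot'],degrees=True).as_matrix(); 
    return np.round(R.T@(np.array(target)-s['ee_pos']),4), np.round(R,3), s
E
python3 - <<'E'
from h import *
d,R,s=to([.5188,-.1256,.185]);print(d,R)
E
```

```text
[ 0.0653 -0.2384 -0.4334] [[-0.     0.376 -0.926]
 [ 0.    -0.926 -0.376]
 [-1.    -0.    -0.   ]]
```

```bash
python3 -m handwheel '[[0,0,0,0,-0.02,-0.036,1],[0,0,0,0,-0.04,-0.072,1],[0,0,0,0,-0.06,-0.108,1],[0,0,0,0,-0.08,-0.144,1],[0,0,0,0,-0.1,-0.18,1],[0,0,0,0,-0.12,-0.217,1],[0,0,0,0,-0.14,-0.253,1],[0,0,0,0,-0.16,-0.289,1],[0,0,0,0,-0.18,-0.325,1],[0,0,0,0,-0.2,-0.361,1],[0,0,0,0,-0.22,-0.397,1],[0,0,0,0,-0.238,-0.433,1],[0,0,0,0.03,-0.238,-0.433,1],[0,0,0,0.06,-0.238,-0.433,1],[0,0,0,0.065,-0.238,-0.433,1],[0,0,0,0.065,-0.238,-0.433,1]]' 20
python3 - <<'E'
from h import *
snap('side','side2');snap('top','top2')
d,R,s=to([.5188,-.1256,.1525]);print(d,R,s['time'],s['ee_pos'],s['wrist_force'],s['opening'])
E
```

```text
time: 2.9
ee_pos: [0.5186, -0.1263, 0.1859]
tcp_rot: [144.6, 90.0, -13.3]
wrist_force: [0.3, -0.0, -0.5]
opening: 0.0003
[ 0.0343 -0.0008 -0.0001] [[ 0.002  0.376 -0.927]
 [-0.    -0.927 -0.376]
 [-1.     0.001 -0.002]] 3.0 [ 0.5189977  -0.12638187  0.18675412] [0.35809903 0.31438246 1.12002383] -3.598967997583898e-05
```

```bash
python3 - <<'E'
import cv2
a=cv2.imread('pics/side2.png')[130:250,260:420];b=cv2.imread('pics/top2.png')[180:300,310:470]
cv2.imwrite('pics/c2.png',cv2.resize(cv2.hconcat([a,b]),None,fx=2.5,fy=2.5))
E
```

```text
(no output)
```

View pics/c2.png

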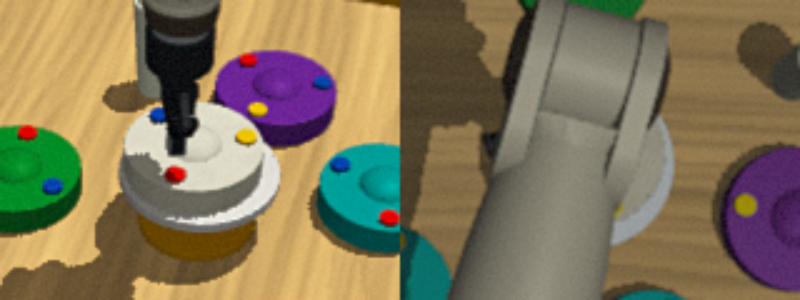

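The fingertips hang just above the red stud (enlarged side crop, stud at (176,174), tip at (178,150)). I'll descend slowly.

```bash
python3 -m handwheel '[[0,0,0,0.008,0,0,1],[0,0,0,0.016,0,0,1],[0,0,0,0.023,0,0,1],[0,0,0,0.026,0,0,1],[0,0,0,0.028,0,0,1],[0,0,0,0.029,0,0,1],[0,0,0,0.03,0,0,1],[0,0,0,0.03,0,0,1]]'
python3 -c "
from h import *
print(bot.get_obs()['wrist_force'],bot.get_obs()['ee_pos'])"
```

```text
time: 4.0
ee_pos: [0.5186, -0.1261, 0.1554]
tcp_rot: [153.2, 90.0, -4.7]
wrist_force: [-0.5, 0.6, -0.6]
opening: -0.0001
[-0.45074437  0.60128401 -0.61497154] [ 0.51862228 -0.12613924  0.15535421]
```

```bash
python3 -m handwheel '[[0,0,0,0.0005,0,0,1],[0,0,0,0.001,0,0,1],[0,0,0,0.0015,0,0,1],[0,0,0,0.002,0,0,1],[0,0,0,0.002,0,0,1]]'
```

```text
time: 4.62
ee_pos: [0.5187, -0.1262, 0.1549]
tcp_rot: [144.0, 89.9, -13.9]
wrist_force: [-4.1, 0.8, 12.0]
opening: 0.0001
```

Contact on red at about 12 N. I'll ease off slightly and hold.

```bash
python3 -m handwheel '[[0,0,0,-0.0003,0,0,1],[0,0,0,-0.0003,0,0,1],[0,0,0,-0.0003,0,0,1],[0,0,0,-0.0003,0,0,1],[0,0,0,-0.0003,0,0,1],[0,0,0,-0.0003,0,0,1]]'
python3 - <<'E'
from h import *
d,R,s=to([.4512,-.2154,.16]);print(d,s['ee_pos'])
d2=R.T@np.array([.4512-.5188,-.2154+.1256,0]);print('red->yellow',d2)
E
```

```text
time: 5.38
ee_pos: [0.5186, -0.1261, 0.1549]
tcp_rot: [143.1, 89.9, -14.8]
wrist_force: [-3.5, 1.6, 10.1]
opening: 0.0001
[-0.0051  0.0573  0.0961] [ 0.51864793 -0.12614597  0.15494735]
red->yellow [-6.76000e-05  5.77372e-02  9.63624e-02]
```

```bash
python3 -m handwheel '[[0,0,0,-0.005,0,0,1],[0,0,0,-0.02,0,0,1],[0,0,0,-0.035,0,0,1],[0,0,0,-0.035,0.014,0.024,1],[0,0,0,-0.035,0.029,0.048,1],[0,0,0,-0.035,0.043,0.072,1],[0,0,0,-0.035,0.0577,0.0964,1],[0,0,0,-0.035,0.0577,0.0964,1],[0,0,0,-0.035,0.0577,0.0964,1],[0,0,0,-0.025,0.0577,0.0964,1],[0,0,0,-0.015,0.0577,0.0964,1],[0,0,0,-0.008,0.0577,0.0964,1],[0,0,0,-0.005,0.0577,0.0964,1],[0,0,0,-0.004,0.0577,0.0964,1],[0,0,0,-0.003,0.0577,0.0964,1],[0,0,0,-0.003,0.0577,0.0964,1]]'
python3 - <<'E'
from h import *
c=snap('side','side3');a=c['frame'][130:250,260:420,::-1];cv2.imwrite('pics/c3.png',cv2.resize(a,None,fx=4,fy=4))
E
```

```text
time: 7.38
ee_pos: [0.451, -0.2159, 0.1567]
tcp_rot: [132.2, 90.0, -25.7]
wrist_force: [-0.1, -0.1, 0.4]
opening: -0.0002
```

View pics/c3.png

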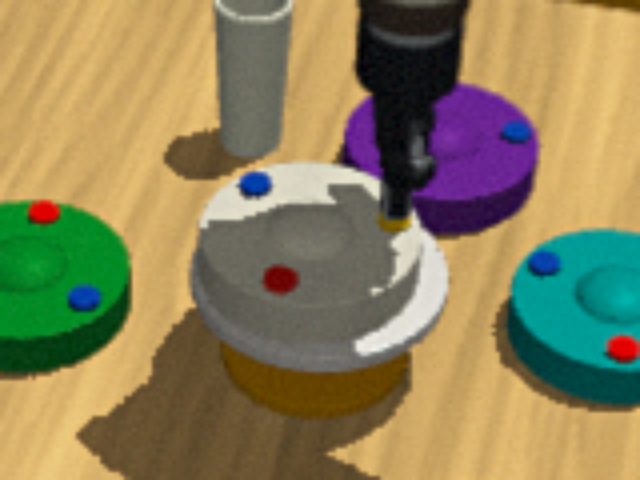

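The fingertips are over the yellow stud (crop (393,220)). The mould hasn't moved: red is at about (330,200) in the full image, as before. Now I creep down.

```bash
python3 -m handwheel '[[0,0,0,0.0005,0,0,1],[0,0,0,0.001,0,0,1],[0,0,0,0.0015,0,0,1],[0,0,0,0.002,0,0,1],[0,0,0,0.0025,0,0,1],[0,0,0,0.0025,0,0,1]]'
```

```text
time: 8.18
ee_pos: [0.451, -0.2159, 0.155]
tcp_rot: [131.1, 90.0, -26.8]
wrist_force: [-3.1, 1.8, 7.9]
opening: -0.0
```

```bash
python3 -m handwheel '[[0,0,0,0.0002,0,0,1],[0,0,0,0.0002,0,0,1],[0,0,0,0.0002,0,0,1],[0,0,0,0.0002,0,0,1],[0,0,0,0.0002,0,0,1],[0,0,0,0.0002,0,0,1]]'
```

```text
time: 8.93
ee_pos: [0.451, -0.2159, 0.1549]
tcp_rot: [128.3, 89.9, -29.6]
wrist_force: [-3.5, 0.8, 8.9]
opening: -0.0001
```

```bash
python3 -m handwheel '[[0,0,0,-0.005,0,0,1],[0,0,0,-0.02,0,0,1],[0,0,0,-0.035,0,0,1],[0,0,0,-0.035,0.014,-0.024,1],[0,0,0,-0.035,0.028,-0.049,1],[0,0,0,-0.035,0.042,-0.073,1],[0,0,0,-0.035,0.0546,-0.0977,1],[0,0,0,-0.035,0.0546,-0.0977,1],[0,0,0,-0.035,0.0546,-0.0977,1],[0,0,0,-0.025,0.0546,-0.0977,1],[0,0,0,-0.015,0.0546,-0.0977,1],[0,0,0,-0.008,0.0546,-0.0977,1],[0,0,0,-0.005,0.0546,-0.0977,1],[0,0,0,-0.004,0.0546,-0.0977,1],[0,0,0,-0.003,0.0546,-0.0977,1],[0,0,0,-0.003,0.0546,-0.0977,1]]'
python3 - <<'E'
from h import *
c=snap('side','side4');a=c['frame'][130:250,260:420,::-1];cv2.imwrite('pics/c4.png',cv2.resize(a,None,fx=4,fy=4))
E
```

```text
time: 10.92
ee_pos: [0.5621, -0.2297, 0.157]
tcp_rot: [137.1, 90.0, -20.8]
wrist_force: [-1.3, -0.1, 0.2]
opening: 0.0002
```

View pics/c4.png

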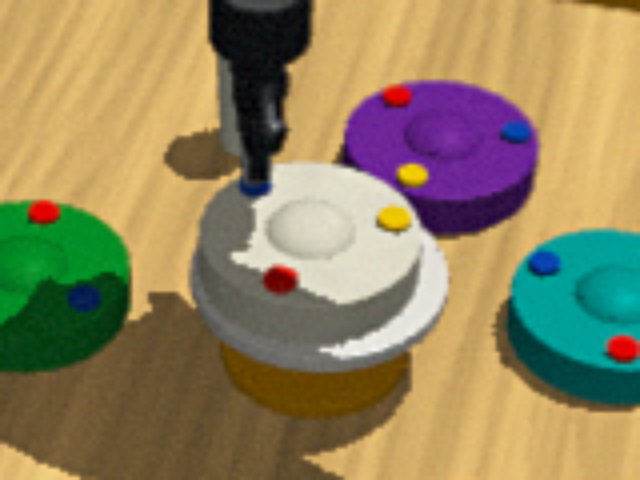

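The tip is directly above the blue stud (crop (256,186)), and red and yellow are where they were. I creep down again.

```bash
python3 -m handwheel '[[0,0,0,0.0005,0,0,1],[0,0,0,0.001,0,0,1],[0,0,0,0.0015,0,0,1],[0,0,0,0.002,0,0,1],[0,0,0,0.0025,0,0,1],[0,0,0,0.0025,0,0,1]]'
```

```text
time: 11.72
ee_pos: [0.562, -0.2297, 0.155]
tcp_rot: [136.1, 90.0, -21.8]
wrist_force: [-1.8, 0.8, 5.1]
opening: -0.0001
```

```bash
python3 -m handwheel '[[0,0,0,0.0003,0,0,1],[0,0,0,0.0003,0,0,1],[0,0,0,0.0003,0,0,1],[0,0,0,0.0003,0,0,1],[0,0,0,0.0003,0,0,1],[0,0,0,0.0003,0,0,1]]'; python3 -m handwheel '[[0,0,0,-0.005,0,0,1],[0,0,0,-0.02,0,0,1],[0,0,0,-0.04,0,0,1],[0,0,0,-0.07,0,0,1],[0,0,0,-0.1,0,0,1],[0,0,0,-0.12,0,0,1],[0,0,0,-0.12,0,0,1],[0,0,0,-0.12,0,0,1],[0,0,0,-0.12,0,0,1]]'
python3 - <<'E'
from h import *
c=snap('side','side5');a=c['frame'][100:280,220:460,::-1];cv2.imwrite('pics/c5.png',cv2.resize(a,None,fx=3,fy=3))
s=pickle.load(open('side1.pkl','rb'))
def bl(c,u,v,col):
    h=cv2.cvtColor(c['frame'],cv2.COLOR_RGB2HSV);H=h[...,0].astype(int);m=(h[...,1]>130)&(h[...,2]>70)
    m&={'r':(H<6)|(H>172),'y':(H>20)&(H<35),'b':(H>105)&(H<130)}[col]
    yy,xx=np.nonzero(m);k=np.hypot(xx-u,yy-v)<9;return xx[k].mean().round(2),yy[k].mean().round(2)
for k,p in {'r':(330,200),'y':(358,184),'b':(324,176)}.items(): print(k,bl(s,*p,k),bl(c,*p,k))
o=bot.get_obs();print(o['time'],o['ee_pos'],o['wrist_force'],np.abs(o['qd']).max())
E
```

```text
time: 12.48
ee_pos: [0.5621, -0.2297, 0.155]
tcp_rot: [135.8, 89.9, -22.1]
wrist_force: [-2.9, 1.2, 7.7]
opening: -0.0001
time: 13.6
ee_pos: [0.5618, -0.2296, 0.273]
tcp_rot: [-44.7, 89.9, 157.4]
wrist_force: [-0.1, 1.4, -0.6]
opening: -0.0002
r (np.float64(329.49), np.float64(199.3)) (np.float64(329.49), np.float64(199.3))
y (np.float64(358.09), np.float64(184.2)) (np.float64(358.16), np.float64(184.11))
b (np.float64(323.42), np.float64(175.36)) (np.float64(323.34), np.float64(175.49))
13.65 [ 0.56179666 -0.229582    0.27312242] [-0.31411026  0.81050097 -0.19690759] 0.20851414382128775
```

View pics/c5.png

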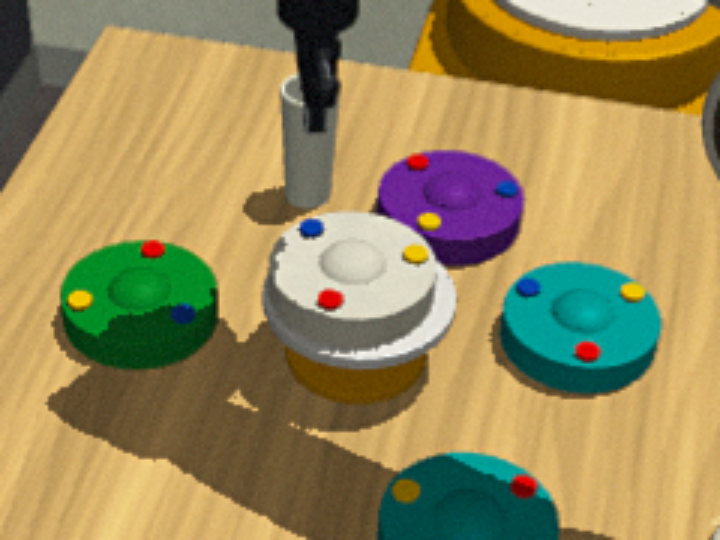

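The hand is clear. The mould's studs are where they started (about 0.1 px), and the cylinder and look-alikes are undisturbed.

```bash
python3 -c "
from workcell import bot
print(bot.job_done())"
```

```text
the job is handed in; nothing more can be done
None
```

I rested the shut fingertips on the round mould's red, then yellow, then blue stud, and handed the job in at about 13.7 s.

- **Contacts:** each stud was held for roughly 0.75 s or a little more. Vertical force read 10–12 N on red, 8–9 N on yellow and 5–8 N on blue. Up to about 4 N of sideways force showed during the contacts.
- **Mould position:** in the side view, the three studs were within about 0.15 px of where they started, so the mould did not shift.
- **Clearance:** the hand finished about 120 mm above the studs with near-zero wrist force. The last crop shows the cylinder and nearby look-alikes undisturbed. The square mould and mug were outside that crop, and the arm's path did not go near them.
- **Disagreement:** contact came about 2 mm higher than the cameras predicted (TCP height 0.155 m against 0.1525 m), which is roughly the stated calibration error. No checks failed.

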